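# Locate a backplate on a magnetic chuck and switch the hold-down on

## Task

Load the drilled backplate (the steel plate with a round recess in the middle and a dowel hole near each end, not the undrilled blank beside it) on the magnetic chuck: lower it over the two dowel pins until it rests flush on the chuck's face. The pins have been clamped somewhere along the chuck's slot, so feel for them with the plate. Only when the plate is home, flip the toggle switch on the chuck's end over until it clicks, to turn the hold-down on; do not push the blank, the spanner or the yellow plug about.

Things in the scene. Friction and masses are not known exactly. Their poses are not given: they have to be found in the camera images.
- backplate: Loose steel plate lying flat, 180 (own x) x 64 (y) x 12 mm (z), 0.6 to 0.85 kg. Origin: centre of its underside, z up. On its long centre line: a 13.5 mm round dowel hole through it at x = -55 mm, a square-cornered one 15 (x) x 13.5 mm (y) through it at x = +55 mm, and a blind 35.5 mm recess 7 mm deep in its top centre. Fits either way round. Grasp it across its 64 mm width at mid-length.
- blank: Loose undrilled steel plate of the same outline (180 x 64 x 12 mm) without any hole, lying flat; origin at the centre of its underside. Not used: leave it. It and the backplate may change places.
- chuck: Fixed magnetic chuck: a steel block with brass strips in its top, 220 (own x) x 84 mm (y), 122 mm wide over low lugs; its flat face is 40 mm above the table. Origin at table level under the face's centre; x runs along the block, roughly away from the robot, to the grey switch box (62 x 78 mm, 48 mm high, from x = 112 mm on). A 16 mm slot runs along the face's centre line y = 0.
- chuck_face (a point): Centre of the chuck's face, axes as the chuck. Two upright 12 mm dowel pins stand in the slot, 110 mm apart (centres), 20 mm above the face (tops 60 mm above the table), ends chamfered 1.5 mm wide, 2 mm high. Their midpoint is clamped anywhere from x = -18 to +18 mm along the slot, always at y = 0; this offset is not reported: feel or look for it.
- toggle (a joint): Toggle switch on the switch box: a steel bat lever 46 mm long, 9 to 14 mm thick, turning about the chuck's y axis. 0 rad = off (leaning 0.45 rad from upright to -x, towards the plate), 0.9 rad = on (leaning 0.45 rad to +x). An over-centre spring drives it from upright (0.45 rad) to the nearer end; tipping it takes about 3 to 6 N on its upper half.
- toggle_pivot (a point): The toggle lever's pivot, at x = 143, y = 0, z = 50 mm in the chuck's frame; the box's top is at 48 to 50 mm.
- toggle_tip (a point): The top end of the toggle lever, 46 mm from its pivot.
- spanner: Loose open-end spanner, 201 mm long, lying to the right of the plates; bystander.
- plug: Loose yellow round plug, 101 mm long and 52 mm thick, lying beyond the plates; bystander.

How it is judged:
By the outcome, as a careful person would: the job done as asked, in the order asked, and still so for the second after the job is handed in, with the robot touching nothing.
It also fails if it takes over 72 s, if anything falls off the work surface, if the arm or the gripper's body presses on something with over 40 N, if the wrist force passes 120 N, or if a joint passes its speed limit or range.

## Robot

A 6-joint arm with a two-finger parallel gripper is mounted at the origin on a cart in front of the work surface, level with it; the furniture and walls round the work are solid. World frame = base frame: x ahead of the robot, y to its left, z up, the work surface at z = 0. Lengths are in m, angles in rad, forces in N, time in s.
With the tool pointing down it reaches from about 0.35 to 0.775 m from the base axis. Payload 7.3 kg.
Tool frame: the origin (TCP) lies at the very end of the fingers, on their centre line; the grasp point (between the pads) lies 19 mm behind it; z points along the fingers, y is the line along which they close (so a half turn about z gives the same grasp; the last joint's range is limited). The gripper opens to 92 mm and grips with 3 to 60 N. Pads are 19 mm wide; open, the fingers measure 130 mm over their backs; the gripper's body (75 mm by 190 mm) begins 47 mm behind the grasp point.
Start: joints at [-1.481, 0.342, 1.524, -0, 1.275, -0.146], TCP at [0.123, -0.51, 0.227] pointing down, gripper open.
Joint ranges: [-2.53, 2.53], [-0.77, 2.02], [0.04, 2.7], [-1, 4.14], [0.28, 2.66], [-3.11, 3.11]. Speed limits (rad/s): [2.57, 2.57, 3.14, 3.14, 3.14, 3.14].

## Interface

Orientations are given as a 3x3 rotation matrix whose columns are the frame's x, y, z axes.
In Python, from cell import arm gives the robot as it stands. The module is installed in compiled form; this text tells all that it offers.
- The arm moves only by the tool send_rows, never from a script. Its argument "steps" is a list of rows, each a list of 7 numbers: the opening, from 0 (shut) to 1 (fully open), then the shift along the tool's x, y, z in m, then the turn, a rotation vector about the tool's x, y, z in degrees. A call has 1 to 5 rows; each row is the pose to reach, as a shift and turn from the pose commanded when the call began, along the tool's axes at that moment; what a row does not reach only later rows make up. A row lasts 1/8 s, in which the tool goes at most 62.5 mm and 10.7 degrees, less where a joint would pass 70% of its speed; a pose out of reach is approached as far as the arm can. A call with a gripper value outside its range is refused whole. The fingers move at their own pace and stop on an object; "force" is the grip in N (left out, the last holds). Time passes only in rows, so rows that repeat a pose let the fingers close. It gives the time, the measured TCP pose, the force, the opening and the grip force at its end, in the units of the state.
- arm.read_state(): the state, without advancing time (a new reading comes with each control period).
- arm.snapshot(name): name is "scene" or "side" or "wrist"; returns a dict with "color" (384x512x3 uint8, red, green, blue), "fovy" (degrees; the focal length in pixels is half the picture's height over the tangent of half this angle, whatever the lens; pixels are square), "cx", "cy" (the principal point, pixels), "k1" (the pictures are not rectified: a ray, as slopes to the right and down, at radius r is drawn at 1 + k1 r^2 times it, then the intrinsics apply), "R" (3x3) and "t" (3): a world point X has camera coordinates R X + t; the wrist camera has in their place "hand_eye" (4x4, takes a point from camera to tool coordinates, whose origin is the TCP and whose axes are the flange's). Camera axes: x right, y down, z forward; pixel columns grow to the right and rows downward; lengths in m; the calibration is good to about 2 mm. A picture is of the moment at which its call begins: read the wrist's pose just before it. There is no depth.
- arm.finish_job(): hands the job in; it is judged then, once.
The state is a dict: "t": time; "joints": joint angles; "joint_velocities": joint speeds; "effort": joint torques, N m; "tcp_pos": TCP position; "ee_rot": TCP orientation; "ft_force": force on the tool from outside, world axes, zero at the start; "moment": the same for the moment, N m; "width": finger opening in m; "grip_force": force on a finger pad.
Only numpy, scipy, OpenCV 4.12 (cv2) and the standard library are available. Lean on these libraries where they do the work, as an engineer would, in place of code of your own. Each camera call takes 0.05 s, during which the arm holds its last target. There are 200 camera calls.

## Working session

There is one attempt and no reset: what is moved stays moved. The work goes in short steps, Python scripts to look and compute and a tool call to move; the robot and the scene stay as the last step left them, time stands still between calls to the robot, and variables do not carry over. Pictures are saved under pics/ and viewed, at most 10 in all, crops included, and the job is handed in when it is done.

Besides the shell and the picture viewer there is one more tool, called after "Request:" by a JSON object that holds its "name" and its "arguments". send_rows: Moves the arm, as the interface text tells. Its arguments: {"type":"object","properties":{"steps":{"type":"array","items":{"type":"array","items":{"type":"number"}}},"force":{"type":"number"}},"required":["steps"]}

```bash
mkdir -p pics; cat > h.py <<'E'
import numpy as np, cv2
from cell import arm
def snap(name,fn):
    s=arm.read_state(); d=arm.snapshot(name)
    cv2.imwrite('pics/'+fn,d['color'][:,:,::-1])
    np.save('pics/'+fn+'.npy',dict(d=d,s=s),allow_pickle=True); return d,s
def load(fn):
    o=np.load('pics/'+fn+'.npy',allow_pickle=True).item(); return o['d'],o['s']
def cam(d,s):
    f=d['color'].shape[0]/2/np.tan(np.radians(d['fovy'])/2)
    K=np.array([[f,0,d['cx']],[0,f,d['cy']],[0,0,1.]])
    if 'R' in d: R,t=np.array(d['R']),np.array(d['t'])
    else:
        H=np.array(d['hand_eye']); T=np.eye(4);T[:3,:3]=s['ee_rot'];T[:3,3]=s['tcp_pos']
        M=np.linalg.inv(T@H); R,t=M[:3,:3],M[:3,3]
    return K,R,t,np.array([d['k1'],0,0,0.])
def px2w(d,s,px,z):
    K,R,t,D=cam(d,s); z=np.broadcast_to(z,(len(px),))
    n=cv2.undistortPoints(np.array(px,float).reshape(-1,1,2),K,D).reshape(-1,2)
    r=np.c_[n,np.ones(len(n))]@R; c=-R.T@t
    return c+r*((z-c[2])/r[:,2])[:,None]
def w2px(d,s,X):
    K,R,t,D=cam(d,s)
    return cv2.projectPoints(np.array(X,float).reshape(-1,1,3),cv2.Rodrigues(R)[0],t,K,D)[0].reshape(-1,2)
E
python3 - <<'E'
from h import *
for n in ['scene','side']:
    d,s=snap(n,n+'1.png')
    print(n,d['fovy'],d['k1'],-np.array(d['R']).T@d['t'])
a=cv2.imread('pics/scene1.png');b=cv2.imread('pics/side1.png')
cv2.imwrite('pics/scene1b.png',cv2.resize(a,(800,600)));cv2.imwrite('pics/side1b.png',cv2.resize(b,(800,600)))
print(s['ee_rot'],s['ft_force'],s['t'],s['width'])
E
```

```text
scene 45.79043143006432 -0.13611654956216165 [0.11258164 0.81782003 0.69380015]
side 52.32727805249767 0.02140824683771656 [ 0.23687419 -0.8889829   0.55694378]
[[ 9.72339119e-01  2.33573609e-01 -8.71135643e-05]
 [ 2.33573484e-01 -9.72338049e-01  1.46481616e-03]
 [ 2.57438564e-04 -1.44464547e-03 -9.99998923e-01]] [ 0.26279346 -0.14388939 -0.23672069] 0.05 0.09173480354485077
```

View pics/scene1b.png

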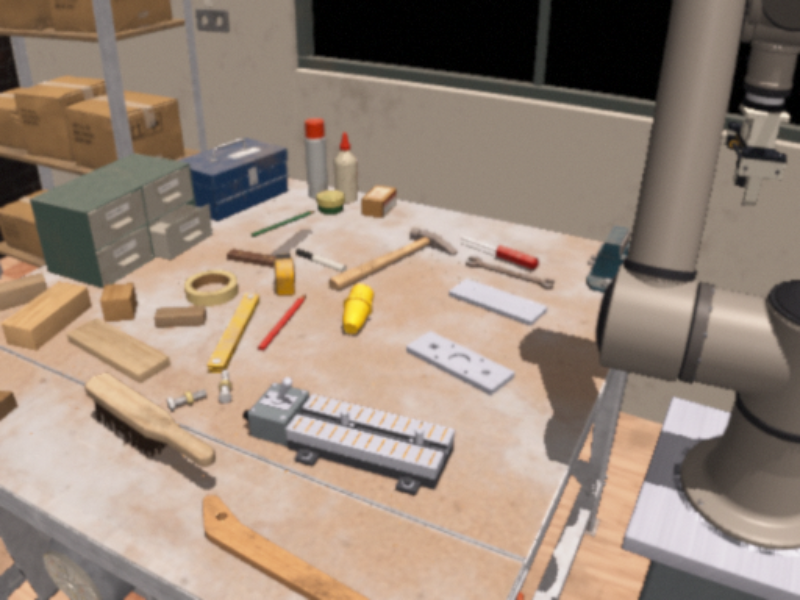

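View pics/side1b.png

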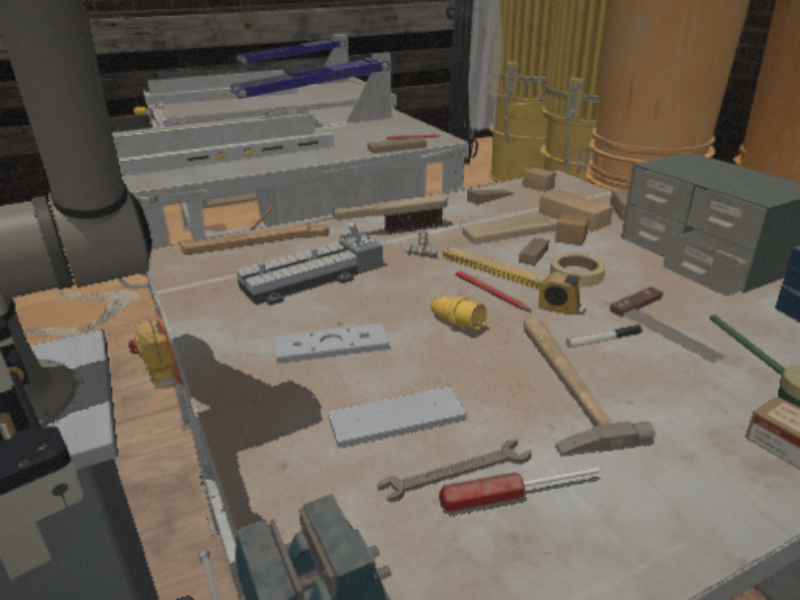

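The scene view shows the backplate (holes and recess) at about (460,360) of the enlarged picture. The blank is at (498,300), and the chuck at (350,430) with its switch box at (280,410). The side view agrees, with the backplate at (332,342).

```bash
python3 - <<'E'
from h import *
k=1.5625
d,s=load('scene1.png')
print('plate',px2w(d,s,np.array([[429,334],[407,350],[494,390],[513,373],[460,358]])/k,.012).round(3).tolist())
print('chuck face',px2w(d,s,np.array([[290,430],[438,470],[452,434],[311,396],[346,412],[419,432]])/k,[.04]*4+[.06]*2).round(3).tolist())
print('tip',px2w(d,s,np.array([[288,381]])/k,.091))
print('bystanders blank,plug,spanner',px2w(d,s,np.array([[498,300],[358,310],[510,272]])/k,.012).round(3).tolist())
d,s=load('side1.png')
print('plate',px2w(d,s,np.array([[277,339],[385,326],[389,345],[279,359],[332,338]])/k,.012).round(3).tolist())
print('chuck',px2w(d,s,np.array([[238,274],[252,292],[354,247],[354,262]])/k,.04).round(3).tolist())
d,s=snap('wrist','w0.png');print(np.array(d['hand_eye']).round(3).tolist(),d['fovy'])
E
```

```text
plate [[0.564, -0.117, 0.012], [0.574, -0.055, 0.012], [0.404, -0.024, 0.012], [0.393, -0.08, 0.012], [0.486, -0.077, 0.012]]
chuck face [[0.605, 0.231, 0.04], [0.391, 0.202, 0.04], [0.405, 0.13, 0.04], [0.623, 0.155, 0.04], [0.544, 0.181, 0.06], [0.437, 0.169, 0.06]]
tip [[0.63019379 0.19444618 0.091     ]]
bystanders blank,plug,spanner [[0.502, -0.284, 0.012], [0.714, -0.125, 0.012], [0.522, -0.401, 0.012]]
plate [[0.409, -0.034, 0.012], [0.584, -0.078, 0.012], [0.565, -0.134, 0.012], [0.396, -0.092, 0.012], [0.491, -0.073, 0.012]]
chuck [[0.395, 0.177, 0.04], [0.402, 0.094, 0.04], [0.635, 0.19, 0.04], [0.609, 0.124, 0.04]]
[[0.001, -0.959, -0.283, 0.076], [1.0, 0.001, 0.0, -0.0], [0.0, -0.283, 0.959, -0.157], [0.0, 0.0, 0.0, 1.0]] 68.53673717781456
```

Request:
{"name": "send_rows", "arguments": {"steps": [[1,0.046,-0.034,0,0,0,0],[1,0.092,-0.068,0,0,0,0],[1,0.138,-0.102,0,0,0,0],[1,0.184,-0.136,0,0,0,0],[1,0.23,-0.17,0,0,0,0]]}}

```text
t: 0.78
tcp_pos: [0.3074, -0.2899, 0.2267]
ee_rot: [[0.972, 0.233, 0.0], [0.233, -0.972, -0.0], [0.0, 0.0, -1.0]]
ft_force: [1.3, -0.3, -0.2]
width: 0.0917
grip_force: 0.0
```

Request:
{"name": "send_rows", "arguments": {"steps": [[1,0.046,-0.034,0,0,0,5],[1,0.092,-0.068,0,0,0,10],[1,0.138,-0.102,0,0,0,15],[1,0.184,-0.136,0,0,0,20],[1,0.229,-0.167,0,0,0,25]]}}

```text
t: 1.4
tcp_pos: [0.4911, -0.0738, 0.2266]
ee_rot: [[0.979, -0.202, -0.0], [-0.202, -0.979, -0.0], [-0.0, 0.0, -1.0]]
ft_force: [0.2, -1.3, 0.2]
width: 0.0919
grip_force: 0.0
```

Request:
{"name": "send_rows", "arguments": {"steps": [[1,0,0,0,0,0,0],[1,0,0,0,0,0,0]]}}

```text
t: 1.65
tcp_pos: [0.4898, -0.0756, 0.2263]
ee_rot: [[0.98, -0.198, -0.001], [-0.198, -0.98, -0.0], [-0.001, 0.0, -1.0]]
ft_force: [-0.4, -0.1, 0.1]
width: 0.092
grip_force: 0.0
```

```bash
python3 - <<'E'
from h import *
d,s=snap('wrist','w1.png'); print(s['tcp_pos'],s['joints'],s['ee_rot'])
cv2.imwrite('pics/w1b.png',cv2.resize(cv2.imread('pics/w1.png'),(800,600),interpolation=cv2.INTER_CUBIC))
E
```

```text
[ 0.48979294 -0.07555713  0.22629728] [-3.07497952e-01  2.89310739e-01  1.60187835e+00 -5.46375933e-04
  1.25155085e+00  1.46267678e+00] [[ 9.80223141e-01 -1.97891462e-01 -1.25044749e-03]
 [-1.97891795e-01 -9.80223860e-01 -1.47194135e-04]
 [-1.19659000e-03  3.91736395e-04 -9.99999207e-01]]
```

View pics/w1b.png

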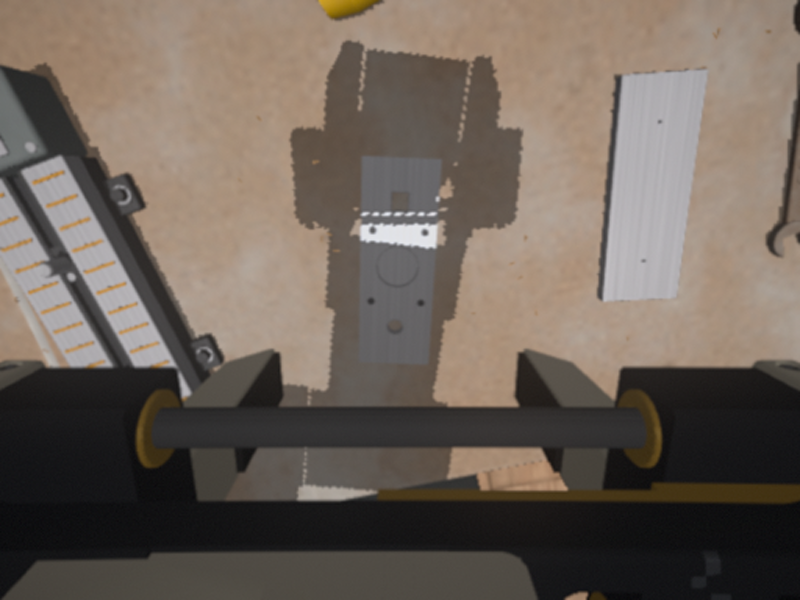

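The wrist view shows the backplate corners at (361,156), (442,157), (430,363) and (359,363). The square hole is at (400,200), the recess at (398,266) and the round hole at (395,326). The chuck is at the left edge, so I'll look at it before grasping.

```bash
python3 - <<'E'
from h import *
d,s=load('w1.png')
p=px2w(d,s,np.array([[361,156],[442,157],[430,363],[359,363],[400,200],[398,266],[395,326]])/1.5625,.012)
print(p.round(4).tolist())
v=p[4]-p[6];print('holes yaw',np.degrees(np.arctan2(v[1],v[0])),np.hypot(*v[:2]),(p[4]+p[6])/2)
m=p[:4].mean(0);v=p[0]+p[1]-p[2]-p[3];print('corner',m,np.degrees(np.arctan2(v[1],v[0])),np.hypot(*v[:2])/2,np.hypot(*(p[0]-p[1])[:2]))
E
```

```text
[[0.5811, -0.0633, 0.012], [0.5676, -0.1266, 0.012], [0.393, -0.0855, 0.012], [0.4058, -0.0217, 0.012], [0.5414, -0.0872, 0.012], [0.4876, -0.0747, 0.012], [0.4346, -0.0612, 0.012]]
holes yaw -13.629480510463473 0.1099780705304612 [ 0.48800269 -0.07420438  0.012     ]
corner [ 0.48689979 -0.07430743  0.012     ] -13.29212592607267 0.1797955611660786 0.06472488492777907
```

Request:
{"name": "send_rows", "arguments": {"steps": [[1,-0.009,-0.05,-0.01,0,0,-4],[1,-0.018,-0.1,-0.02,0,0,-8],[1,-0.027,-0.15,-0.02,0,0,-12],[1,-0.035,-0.2,-0.02,0,0,-16],[1,-0.04,-0.25,-0.02,0,0,-19]]}}

```text
t: 2.33
tcp_pos: [0.5007, 0.1773, 0.2471]
ee_rot: [[0.991, 0.13, 0.001], [0.13, -0.991, -0.0], [0.0, 0.0, -1.0]]
ft_force: [0.2, -0.2, 1.1]
width: 0.0917
grip_force: 0.0
```

Request:
{"name": "send_rows", "arguments": {"steps": [[1,0,0,0,0,0,0],[1,0,0,0,0,0,0]]}}

```text
t: 2.58
tcp_pos: [0.5007, 0.1759, 0.2466]
ee_rot: [[0.992, 0.129, -0.0], [0.129, -0.992, -0.001], [-0.0, 0.001, -1.0]]
ft_force: [0.8, 0.3, 0.4]
width: 0.0916
grip_force: 0.0
```

```bash
python3 - <<'E'
from h import *
d,s=snap('wrist','w2.png'); print(s['tcp_pos'],s['ee_rot'])
cv2.imwrite('pics/w2b.png',cv2.resize(cv2.imread('pics/w2.png'),(800,600),interpolation=cv2.INTER_CUBIC))
E
```

```text
[0.50071069 0.17589384 0.24661936] [[ 9.91609206e-01  1.29271169e-01 -3.84204488e-04]
 [ 1.29270821e-01 -9.91608983e-01 -8.24148971e-04]
 [-4.87519323e-04  7.67567278e-04 -9.99999587e-01]]
```

View pics/w2b.png

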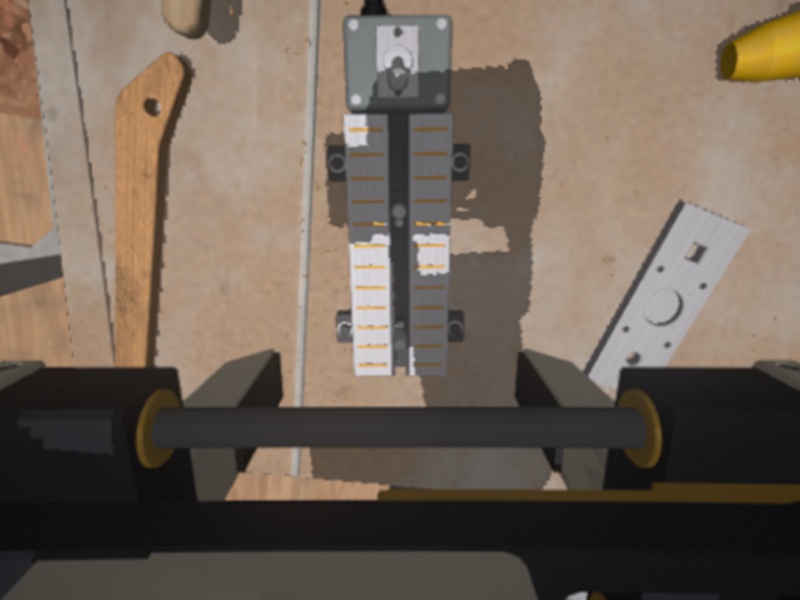

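The chuck's face corners are at (345,114), (452,113), (447,376) and (355,376). The pins are near (399,212) and (399,342), and the toggle bat is around (398,65). I'll crop around the pins for accuracy.

```bash
python3 - <<'E'
from h import *
a=cv2.imread('pics/w2.png')
def c(x,y,w,h): return cv2.resize(a[y:y+h,x:x+w],(400,int(400*h/w)),interpolation=cv2.INTER_CUBIC)
A=c(230,115,50,50);B=c(230,200,50,50)
cv2.imwrite('pics/pins.png',cv2.convertScaleAbs(np.hstack([A,B]),alpha=1.5,beta=10))
E
```

```text
(no output)
```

View pics/pins.png

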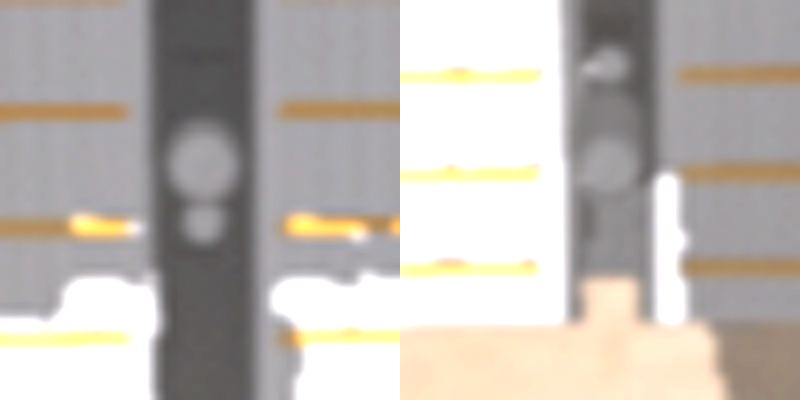

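```bash
python3 - <<'E'
from h import *
d,s=load('w2.png')
k=1.5625
p=px2w(d,s,[[254.9,134.8],[255.5,220.2]],.06);v=p[0]-p[1]
print('pins',p.round(4).tolist(),np.hypot(*v[:2]),np.degrees(np.arctan2(v[1],v[0])),p.mean(0))
q=px2w(d,s,np.array([[345,114],[452,113],[447,376],[355,376]])/k-.2,.04);print('face',q.round(4).tolist(),q.mean(0))
v=q[0]+q[1]-q[2]-q[3];print(np.degrees(np.arctan2(v[1],v[0])),np.hypot(*v[:2])/2)
yaw=np.arctan2(v[1],v[0]);e=np.array([np.cos(yaw),np.sin(yaw)])
print('offset',(p.mean(0)-q.mean(0))[:2]@e,'pivot',q.mean(0)[:2]+.143*e, 'tip',q.mean(0)[:2]+.123*e)
# plate from w2 too
h=px2w(d,s,np.array([[695,252],[662,306],[633,358]])/k-.2,.012);print('plate',h.round(4).tolist())
# pins in scene/side
for n in ['scene1.png','side1.png']:
    D,S=load(n);print(n,(w2px(D,S,np.r_[p,q])*k).round(0).tolist())
E
```

```text
pins [[0.5473, 0.1822, 0.06], [0.4385, 0.1672, 0.06]] 0.1097794298885706 7.88553221796795 [0.49291999 0.17469013 0.06      ]
face [[0.612, 0.2319, 0.04], [0.6233, 0.1512, 0.04], [0.4057, 0.1194, 0.04], [0.3948, 0.202, 0.04]] [0.50896287 0.1761205  0.04      ]
8.065861687244304 0.2196005210480167
offset -0.01608487444675581 pivot [0.65054823 0.19618502] tip [0.63074608 0.19337879]
plate [[0.5412, -0.0843, 0.012], [0.4888, -0.0707, 0.012], [0.4347, -0.0589, 0.012]]
scene1.png [[344.0, 412.0], [418.0, 431.0], [286.0, 428.0], [312.0, 395.0], [455.0, 429.0], [435.0, 469.0]]
side1.png [[313.0, 248.0], [261.0, 262.0], [336.0, 242.0], [355.0, 255.0], [251.0, 286.0], [235.0, 269.0]]
```

Request:
{"name": "send_rows", "arguments": {"steps": [[1,-0.009,0.049,0.02,0,0,4],[1,-0.018,0.098,0.04,0,0,8],[1,-0.027,0.148,0.06,0,0,12.5],[1,-0.036,0.197,0.08,0,0,16.7],[1,-0.0452,0.2464,0.1,0,0,20.9]]}}

```text
t: 3.25
tcp_pos: [0.4874, -0.0761, 0.1465]
ee_rot: [[0.972, -0.237, 0.001], [-0.237, -0.972, -0.001], [0.001, 0.0, -1.0]]
ft_force: [0.4, -0.7, -1.2]
width: 0.0922
grip_force: 0.0
```

Request:
{"name": "send_rows", "arguments": {"steps": [[1,0,0,0.04,0,0,0],[1,0,0,0.07,0,0,0],[1,0,0,0.09,0,0,0],[1,0,0,0.09,0,0,0]]}}

```text
t: 3.75
tcp_pos: [0.4867, -0.0741, 0.0558]
ee_rot: [[0.972, -0.234, -0.003], [-0.234, -0.972, 0.001], [-0.003, 0.0, -1.0]]
ft_force: [-0.3, -0.4, 0.8]
width: 0.0919
grip_force: 0.0
```

```bash
python3 - <<'E'
from h import *
d,s=snap('wrist','w3.png'); print(s['tcp_pos'],s['ee_rot'],s['ft_force'])
cv2.imwrite('pics/w3b.png',cv2.resize(cv2.imread('pics/w3.png'),(800,600),interpolation=cv2.INTER_CUBIC))
c,y=np.array([.4877,-.0743]),np.radians(-13.5);e=np.array([np.cos(y),np.sin(y)]);R=np.array(s['ee_rot'])
print(((c-s['tcp_pos'][:2])@R[:2,:2]),np.degrees(np.arctan2(R[1,0],R[0,0])))
E
```

```text
[ 0.48674245 -0.0740607   0.05578883] [[ 9.72176766e-01 -2.34229293e-01 -2.99569524e-03]
 [-2.34228371e-01 -9.72181380e-01  6.59867561e-04]
 [-3.06691944e-03  6.01689047e-05 -9.99995295e-01]] [-0.28887977 -0.3818293   0.76132753]
[9.86962842e-04 8.35458558e-06] -13.546207181178538
```

View pics/w3b.png

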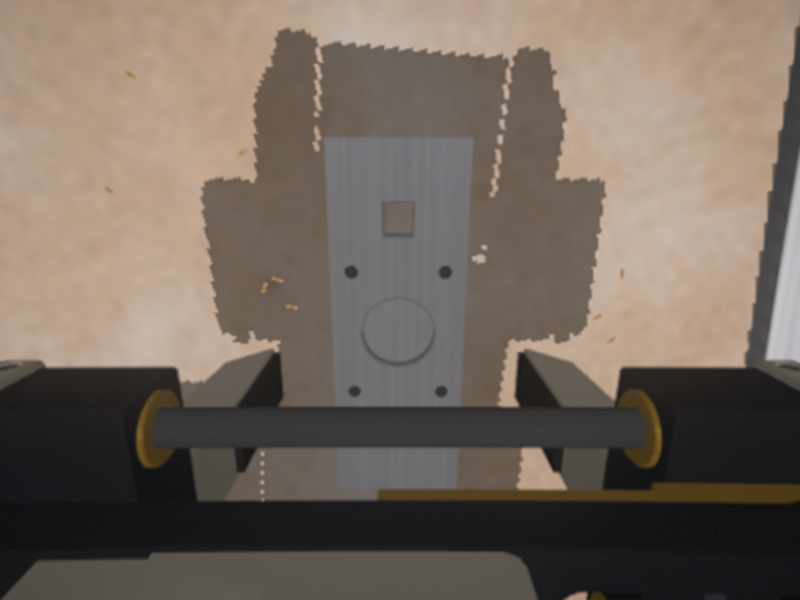

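Close view of the plate: square hole at (398,218), recess at about (398,329), far edge at row 137, plate between the fingers.

```bash
python3 - <<'E'
from h import *
d,s=load('w3.png');R=np.array(s['ee_rot'])
p=px2w(d,s,np.array([[398,217],[398.5,329],[325,137],[473,137]])/1.5625-.2,.012)
print(((p-s['tcp_pos'])@R).round(4).tolist())
E
```

```text
[[0.0564, -0.0005, 0.0436], [0.003, -0.0003, 0.0438], [0.09, -0.0316, 0.0435], [0.09, 0.0314, 0.0435]]
```

Request:
{"name": "send_rows", "arguments": {"steps": [[1,0.001,0,0.03,0,0,0],[1,0.001,0,0.047,0,0,0],[1,0.001,0,0.0525,0,0,0],[1,0.001,0,0.0525,0,0,0]]}}

```text
t: 4.3
tcp_pos: [0.4896, -0.0735, 0.005]
ee_rot: [[0.973, -0.232, 0.001], [-0.232, -0.973, -0.0], [0.001, 0.0, -1.0]]
ft_force: [0.2, -0.3, -0.4]
width: 0.0922
grip_force: 0.0
```

Request:
{"name": "send_rows", "arguments": {"steps": [[0.6,0,0,0,0,0,0],[0.6,0,0,0,0,0,0],[0.6,0,0,0,0,0,0],[0.6,0,0,0,0,0,0]], "force": 45}}

```text
t: 4.8
tcp_pos: [0.4894, -0.0734, 0.0045]
ee_rot: [[0.973, -0.231, 0.0], [-0.231, -0.973, -0.001], [0.001, 0.001, -1.0]]
ft_force: [-2.2, -2.1, 2.9]
width: 0.0632
grip_force: 45.0
```

Request:
{"name": "send_rows", "arguments": {"steps": [[0.6,0,0,-0.03,0,0,0],[0.6,0,0,-0.075,0,0,0],[0.6,0,0,-0.105,0,0,0],[0.6,0,0,-0.105,0,0,0]]}}

```text
t: 5.3
tcp_pos: [0.4899, -0.0731, 0.1101]
ee_rot: [[0.973, -0.232, 0.003], [-0.232, -0.973, -0.001], [0.003, 0.0, -1.0]]
ft_force: [0.5, -0.9, -7.2]
width: 0.0637
grip_force: 45.0
```

```bash
python3 - <<'E'
from h import *
d,s=snap('wrist','w4.png'); print(s['tcp_pos'],s['ft_force'],s['moment'],s['width'],s['grip_force'])
a=cv2.imread('pics/w4.png')
cv2.imwrite('pics/w4b.png',cv2.resize(a[50:290,150:360],(700,800)[:1]+(800,)) if 0 else cv2.resize(a[60:280,160:350],None,fx=2.7,fy=2.7,interpolation=cv2.INTER_CUBIC))
E
```

```text
[ 0.4899027  -0.07312761  0.11009402] [ 0.54063997 -0.85238232 -7.20451278] [ 0.07757578 -0.01268508  0.07114926] 0.06368948753311006 44.99649502336979
```

View pics/w4b.png

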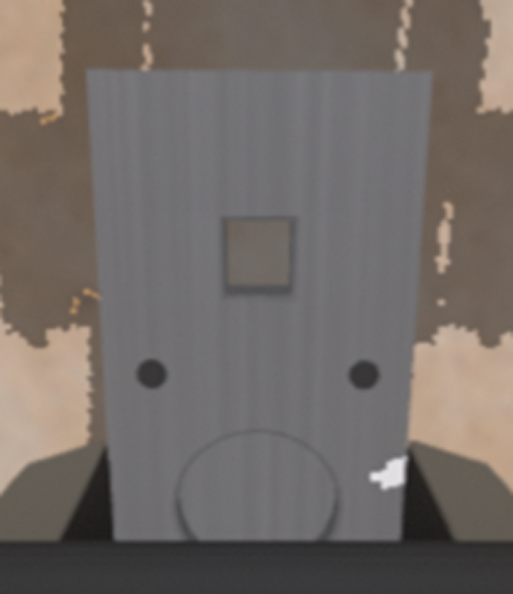

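The held plate is level in the fingers. In the crop, the square hole is centred at (259.5,253), the far corners are at (86,69) and (433,71), and the recess top is at row 430.

```bash
python3 - <<'E'
from h import *
d,s=load('w4.png');R=np.array(s['ee_rot'])
f=lambda u,v:(160+(u+.5)/2.7-.5,60+(v+.5)/2.7-.5)
p=px2w(d,s,[f(259.5,253),f(86,69),f(433,71),f(257,430)],s['tcp_pos'][2]+.0075)
print(((p-s['tcp_pos'])@R).round(4).tolist())
yaw=np.radians(8);e=np.array([np.cos(yaw),np.sin(yaw)])
m=np.array([.4929,.1747]);print((m-s['tcp_pos'][:2])@R[:2,:2],np.degrees(np.arctan2(R[1,0],R[0,0])))
E
```

```text
[[0.0538, 0.0002, -0.0073], [0.0875, -0.0317, -0.0073], [0.0872, 0.032, -0.0072], [0.0165, -0.0002, -0.0075]]
[-0.05446009 -0.24178828] -13.38637028286166
```

Request:
{"name": "send_rows", "arguments": {"steps": [[0.6,-0.008,-0.036,0,0,0,-4],[0.6,-0.019,-0.087,0,0,0,-8],[0.6,-0.03,-0.138,0,0,0,-12],[0.6,-0.042,-0.19,0,0,0,-16.5],[0.6,-0.053,-0.2423,0,0,0,-21.4]]}}

```text
t: 5.98
tcp_pos: [0.4919, 0.1763, 0.1063]
ee_rot: [[0.99, 0.142, -0.005], [0.142, -0.99, -0.001], [-0.005, 0.0, -1.0]]
ft_force: [1.3, -0.9, -8.1]
width: 0.0632
grip_force: 45.0
```

Request:
{"name": "send_rows", "arguments": {"steps": [[0.6,0,0,0,0,0,0],[0.6,0,0,0.015,0,0,0],[0.6,0,0,0.03,0,0,0],[0.6,0,0,0.037,0,0,0],[0.6,0,0,0.037,0,0,0]]}}

```text
t: 6.6
tcp_pos: [0.4934, 0.1741, 0.0712]
ee_rot: [[0.99, 0.138, -0.002], [0.138, -0.99, -0.0], [-0.002, 0.0, -1.0]]
ft_force: [0.8, 0.1, -7.4]
width: 0.0633
grip_force: 45.0
```

```bash
python3 - <<'E'
from h import *
d,s=snap('wrist','w5.png'); R=np.array(s['ee_rot']);print(s['tcp_pos'],s['ft_force'],np.degrees(np.arctan2(R[1,0],R[0,0])),R[2])
print((np.array([.4944,.1749])-s['tcp_pos'][:2])@R[:2,:2])
a=cv2.imread('pics/w5.png')
cv2.imwrite('pics/w5b.png',cv2.resize(a[0:280,130:380],None,fx=2.1,fy=2.1,interpolation=cv2.INTER_CUBIC))
E
```

```text
[0.4933796  0.17412372 0.07119823] [ 0.83235874  0.11139302 -7.40267909] 7.934110079253243 [-1.95726716e-03  2.13348914e-04 -9.99998062e-01]
[ 0.00111779 -0.000628  ]
```

View pics/w5b.png

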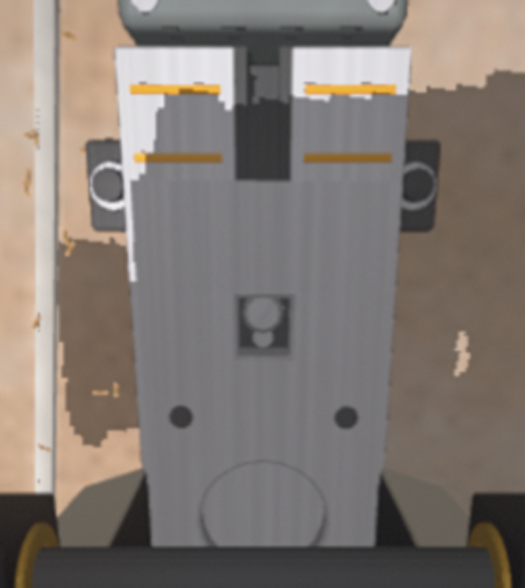

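The pin's top shows through the square hole. In the crop, the hole's top rim spans x 235–292 and y 294–356, and the pin's top is centred at (263,313).

```bash
python3 - <<'E'
from h import *
d,s=load('w5.png');R=np.array(s['ee_rot'])
f=lambda u,v:(130+(u+.5)/2.1-.5,(v+.5)/2.1-.5)
z=s['tcp_pos'][2]
p=px2w(d,s,[f(263.5,325),f(116,47),f(410,47),f(263,313),f(235,294),f(292,356),f(236,47),f(292,47)],[z+.0075,.04,.04,.06,z+.0075,z+.0075,.04,.04])
print(((p-s['tcp_pos'])@R).round(4).tolist());print(p.round(4).tolist())
E
```

```text
[[0.0534, -0.0002, -0.0076], [0.1248, -0.0413, 0.0309], [0.1249, 0.0405, 0.031], [0.0539, -0.0003, 0.0111], [0.0611, -0.0073, -0.0076], [0.0454, 0.0071, -0.0076], [0.1249, -0.0079, 0.031], [0.125, 0.0077, 0.031]]
[[0.5462, 0.1817, 0.0787], [0.6112, 0.2323, 0.04], [0.6226, 0.1512, 0.04], [0.5467, 0.1819, 0.06], [0.5529, 0.1898, 0.0787], [0.5393, 0.1734, 0.0787], [0.616, 0.1992, 0.04], [0.6181, 0.1837, 0.04]]
```

Request:
{"name": "send_rows", "arguments": {"steps": [[0.6,0.0005,0,0.002,0,0,0],[0.6,0.0005,0,0.005,0,0,0],[0.6,0.0005,0,0.007,0,0,0],[0.6,0.0005,0,0.009,0,0,0],[0.6,0.0005,0,0.01,0,0,0]]}}

```text
t: 7.28
tcp_pos: [0.4942, 0.175, 0.062]
ee_rot: [[0.99, 0.139, -0.0], [0.139, -0.99, -0.0], [-0.0, 0.0, -1.0]]
ft_force: [-0.3, 0.2, -9.0]
width: 0.063
grip_force: 45.0
```

Request:
{"name": "send_rows", "arguments": {"steps": [[0.6,0,0,0.002,0,0,0],[0.6,0,0,0.004,0,0,0],[0.6,0,0,0.006,0,0,0],[0.6,0,0,0.008,0,0,0],[0.6,0,0,0.009,0,0,0]]}}

```text
t: 7.9
tcp_pos: [0.4942, 0.175, 0.053]
ee_rot: [[0.99, 0.139, -0.0], [0.139, -0.99, -0.0], [-0.0, 0.0, -1.0]]
ft_force: [0.8, 0.1, -7.7]
width: 0.0629
grip_force: 45.0
```

Request:
{"name": "send_rows", "arguments": {"steps": [[0.6,0,0,0.002,0,0,0],[0.6,0,0,0.004,0,0,0],[0.6,0,0,0.0055,0,0,0],[0.6,0,0,0.007,0,0,0],[0.6,0,0,0.0075,0,0,0]]}}

```text
t: 8.52
tcp_pos: [0.4942, 0.1749, 0.0456]
ee_rot: [[0.99, 0.139, -0.0], [0.139, -0.99, -0.0], [-0.0, 0.0, -1.0]]
ft_force: [0.8, -0.4, -7.4]
width: 0.0634
grip_force: 45.0
```

Request:
{"name": "send_rows", "arguments": {"steps": [[0.6,0,0,0.0005,0,0,0],[0.6,0,0,0.001,0,0,0],[0.6,0,0,0.001,0,0,0]]}}

```text
t: 8.9
tcp_pos: [0.4943, 0.175, 0.0447]
ee_rot: [[0.99, 0.139, 0.0], [0.139, -0.99, -0.0], [0.0, 0.0, -1.0]]
ft_force: [-0.5, -0.4, -8.2]
width: 0.0633
grip_force: 45.0
```

Request:
{"name": "send_rows", "arguments": {"steps": [[0.6,0,0,0.0005,0,0,0],[0.6,0,0,0.001,0,0,0],[0.6,0,0,0.001,0,0,0]]}}

```text
t: 9.28
tcp_pos: [0.4943, 0.175, 0.0445]
ee_rot: [[0.99, 0.139, 0.001], [0.139, -0.99, -0.0], [0.001, 0.0, -1.0]]
ft_force: [-3.7, -1.0, 5.3]
width: 0.0635
grip_force: 45.0
```

Contact made: the force swung about 13 N at z = 0.0445, which is where a flush plate should stop. I'll release, retreat and check.

Request:
{"name": "send_rows", "arguments": {"steps": [[0.85,0,0,-0.0005,0,0,0],[0.85,0,0,-0.0005,0,0,0],[0.85,0,0,-0.0005,0,0,0]]}}

```text
t: 9.65
tcp_pos: [0.4946, 0.1751, 0.0443]
ee_rot: [[0.99, 0.139, 0.001], [0.139, -0.99, 0.0], [0.001, -0.0, -1.0]]
ft_force: [-0.2, -0.3, -0.0]
width: 0.0778
grip_force: 0.0
```

Request:
{"name": "send_rows", "arguments": {"steps": [[0.85,0,0,-0.01,0,0,0],[0.85,0,0,-0.04,0,0,0],[0.85,0,0,-0.08,0,0,0],[0.85,0,0,-0.12,0,0,0],[0.85,0,0,-0.12,0,0,0]]}}

```text
t: 10.28
tcp_pos: [0.4963, 0.1755, 0.168]
ee_rot: [[0.99, 0.139, 0.008], [0.139, -0.99, 0.001], [0.008, -0.0, -1.0]]
ft_force: [-0.3, -1.2, 0.1]
width: 0.078
grip_force: 0.0
```

```bash
python3 - <<'E'
from h import *
d,s=snap('wrist','w6.png'); D,S=snap('side','side2.png'); snap('scene','scene2.png')
R=np.array(s['ee_rot']);print(s['t'],s['tcp_pos'],s['ft_force'],s['width'],np.degrees(np.arctan2(R[1,0],R[0,0])))
a=cv2.imread('pics/w6.png');b=cv2.imread('pics/side2.png');b=b[120:220,130:270]
b=cv2.resize(b,None,fx=2.8,fy=2.8,interpolation=cv2.INTER_CUBIC)
a=cv2.resize(a[0:290,130:380],None,fx=1.6,fy=1.6,interpolation=cv2.INTER_CUBIC)
o=np.zeros((max(a.shape[0],b.shape[0]),a.shape[1]+b.shape[1],3),np.uint8);o[:a.shape[0],:400]=a;o[:b.shape[0],400:]=b
cv2.imwrite('pics/chk.png',o);print(o.shape)
E
```

```text
10.275 [0.49625362 0.1754915  0.16797143] [-0.30976826 -1.20490709  0.11030217] 0.07804827150998056 8.014234848352492
(464, 792, 3)
```

View pics/chk.png

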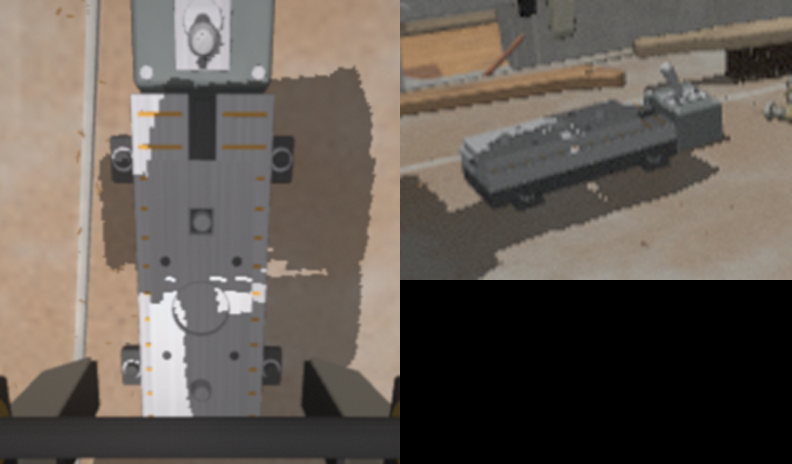

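Both pins come up through the two holes, the plate sits level and square on the face, and the lever still leans toward the plate. Next I close the fingers and go to just in front of the toggle.

Request:
{"name": "send_rows", "arguments": {"steps": [[0,0.03,0,0,0,0,0],[0,0.06,0,0,0,0,0],[0,0.085,0.001,0,0,0,0],[0,0.097,0.001,0,0,0,0],[0,0.097,0.001,0,0,0,0]], "force": 20}}

```text
t: 11.05
tcp_pos: [0.5902, 0.1873, 0.1622]
ee_rot: [[0.99, 0.139, -0.003], [0.139, -0.99, -0.001], [-0.003, 0.0, -1.0]]
ft_force: [-0.5, -0.5, -0.6]
width: 0.0328
grip_force: 0.0
```

```bash
cat > st.py <<'E'
from h import *
s=arm.read_state();R=np.array(s['ee_rot']);y=np.radians(8);e=np.array([np.cos(y),np.sin(y)]);n=np.array([-e[1],e[0]])
q=np.array(s['tcp_pos'])[:2]-[.5085,.1762];print('chuck xy',q@e,q@n,'z',s['tcp_pos'][2],s['width'],s['ft_force'],s['t'],R[2],np.degrees(np.arctan2(R[1,0],R[0,0])))
E
python3 st.py
```

```text
chuck xy 0.08242304744598794 -0.00035375568216568617 z 0.16218014886942833 0.03283332908837643 [-0.52317481 -0.5046496  -0.57852638] 11.05 [-3.09892656e-03  2.34411677e-04 -9.99995171e-01] 7.998618574131697
```

Request:
{"name": "send_rows", "arguments": {"steps": [[0,0,0,0.02,0,0,0],[0,0,0,0.05,0,0,0],[0,0,0,0.075,0,0,0],[0,0,0,0.087,0,0,0],[0,0,0,0.087,0,0,0]]}}

```text
t: 11.68
tcp_pos: [0.5896, 0.1874, 0.0764]
ee_rot: [[0.99, 0.139, -0.002], [0.139, -0.99, -0.0], [-0.002, 0.0, -1.0]]
ft_force: [-0.2, 0.6, 0.8]
width: 0.0004
grip_force: 0.0
```

Request:
{"name": "send_rows", "arguments": {"steps": [[0,0.008,0,0,0,0,0],[0,0.014,0,0,0,0,0],[0,0.02,0,0,0,0,0],[0,0.024,0,0,0,0,0],[0,0.028,0,0,0,0,0]]}}

```text
t: 12.3
tcp_pos: [0.6174, 0.1913, 0.0771]
ee_rot: [[0.99, 0.139, -0.003], [0.139, -0.99, -0.0], [-0.003, 0.0, -1.0]]
ft_force: [-7.0, -0.8, 5.2]
width: 0.0004
grip_force: 3.6
```

```bash
python3 st.py
```

```text
chuck xy 0.10996637100693864 -0.0001873817031096519 z 0.07706527395841917 0.00042227349862622606 [-6.99925011 -0.78596466  5.19610227] 12.3 [-2.58572188e-03  1.39822021e-04 -9.99996647e-01] 8.011564914668208
```

Request:
{"name": "send_rows", "arguments": {"steps": [[0,0.004,0,0,0,0,0],[0,0.008,0,0,0,0,0],[0,0.012,0,0,0,0,0]]}}

```text
t: 12.68
tcp_pos: [0.63, 0.1932, 0.0774]
ee_rot: [[0.99, 0.139, -0.0], [0.139, -0.99, -0.0], [-0.0, 0.0, -1.0]]
ft_force: [-0.8, -0.2, 0.9]
width: 0.0
grip_force: 1.0
```

Request:
{"name": "send_rows", "arguments": {"steps": [[0,0.004,0,0,0,0,0],[0,0.008,0,0,0,0,0],[0,0.012,0,0,0,0,0],[0,0.014,0,0,0,0,0]]}}

```text
t: 13.18
tcp_pos: [0.6443, 0.1951, 0.077]
ee_rot: [[0.99, 0.139, 0.0], [0.139, -0.99, -0.0], [0.0, 0.0, -1.0]]
ft_force: [-0.8, -0.3, -0.3]
width: 0.0007
grip_force: 0.0
```

```bash
python3 st.py
```

```text
chuck xy 0.13705355275417225 -0.00022472157876815893 z 0.0770270647943801 0.0006693843965626346 [-0.80548589 -0.25758715 -0.34460152] 13.175 [ 7.15515694e-05  9.79612048e-05 -9.99999993e-01] 8.00705045904256
```

The force fell to zero partway through the stroke, so the lever should have gone over. I'll back off, rise and look.

Request:
{"name": "send_rows", "arguments": {"steps": [[0,-0.02,0,0,0,0,0],[0,-0.04,0,0,0,0,0],[0,-0.06,0,-0.03,0,0,0],[0,-0.09,0,-0.07,0,0,0],[0,-0.12,0,-0.11,0,0,0]]}}

```text
t: 13.8
tcp_pos: [0.5242, 0.1782, 0.1882]
ee_rot: [[0.99, 0.139, -0.0], [0.139, -0.99, -0.0], [-0.0, 0.0, -1.0]]
ft_force: [0.4, 0.4, -0.2]
width: 0.0003
grip_force: 0.0
```

Request:
{"name": "send_rows", "arguments": {"steps": [[0,0,0,0,0,0,0],[0,0,0,0,0,0,0],[0,0,0,0,0,0,0]]}}

```text
t: 14.18
tcp_pos: [0.5251, 0.1782, 0.1857]
ee_rot: [[0.99, 0.139, -0.002], [0.139, -0.99, -0.001], [-0.002, 0.0, -1.0]]
ft_force: [-0.2, -0.4, -0.3]
width: 0.0009
grip_force: 0.0
```

```bash
python3 st.py; python3 - <<'E'
from h import *
d,s=snap('wrist','w7.png');snap('side','side3.png');D,S=snap('scene','scene3.png')
g=lambda fn,x,y,w,h,f:cv2.resize(cv2.imread('pics/'+fn)[y:y+h,x:x+w],None,fx=f,fy=f,interpolation=cv2.INTER_CUBIC)
a=g('w7.png',130,0,250,300,1.6);b=g('side3.png',130,125,130,75,3);c=g('scene3.png',150,230,150,85,2.6)
o=np.zeros((480,790,3),np.uint8);o[:,:400]=a;o[:b.shape[0],400:790]=b;o[230:230+c.shape[0],400:790]=c[:,:390]
cv2.imwrite('pics/fin.png',o)
y=np.radians(8);e=np.array([np.cos(y),np.sin(y)])
for L in(.123,.163):
    X=np.r_[np.array([.5085,.1762])+L*e,.0914]; p=w2px(D,S,[X])[0];q=w2px(d,s,[X])[0]; print('tip',L,'wrist crop',(q-[130,0])*1.6,'scene crop',(p-[150,230])*2.6+[400,230])
E
```

```text
chuck xy 0.016683546365419348 -0.0003439931132797812 z 0.18571284264877722 0.0008722155243238937 [-0.2108769  -0.36514384 -0.25695634] 14.175 [-2.29436568e-03  2.48621718e-04 -9.99997337e-01] 7.998911865246146
tip 0.123 wrist crop [199.96677517 113.05286029] scene crop [489.88567671 264.85844802]
tip 0.163 wrist crop [200.04229895  23.01190337] scene crop [448.50901869 254.47643575]
```

View pics/fin.png

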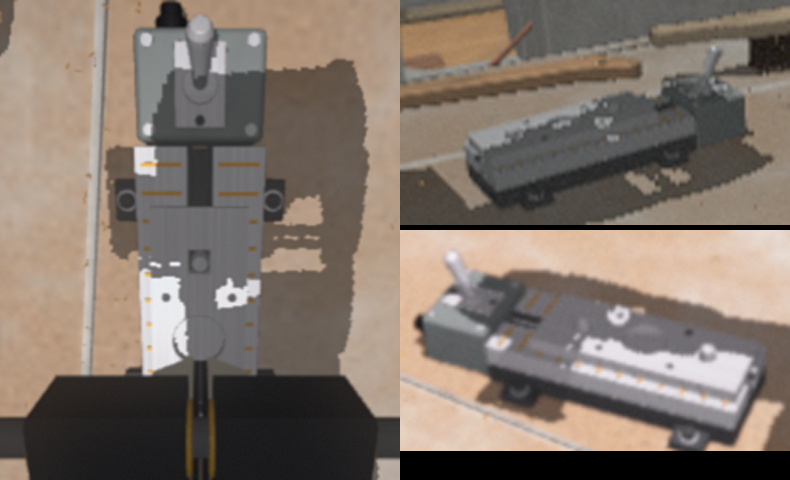

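The lever's tip is at (200,24) in the wrist crop, against (200,23) predicted for "on". The scene crop agrees: tip about (453,256), predicted (449,254). The plate is flush over both pins and the arm is touching nothing, so I'm handing in.

```bash
python3 -c "
from cell import arm
print(arm.finish_job())"
```

```text
the job is handed in; nothing more can be done
None
```

The drilled backplate is flush on the chuck over both dowel pins, the toggle was then flipped to on, the blank, spanner and plug were never touched, and the job was handed in at about 14 s.

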